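# Sheathe the sharpened knife in the gap of the row

## Robot

A 6-joint arm with a two-finger parallel gripper is mounted at the origin on the work surface. World frame = base frame: x ahead of the robot, y to its left, z up, the work surface at z = 0. Lengths are in m, angles in rad, forces in N, time in s.
With the tool pointing down it reaches from about 0.3 to 0.775 m from the base axis. Payload 14.6 kg.
Tool frame: the origin (TCP) lies on the centre line of the jaws, within the pads' length; the fingertips stand 19 mm ahead of it and the grasp point (between the pads) is the TCP; z points along the fingers, y is the line along which they close (so a half turn about z gives the same grasp; the last joint's range is limited). The gripper opens to 94 mm and grips with 3 to 60 N. Pads are 16 mm wide; open, the fingers measure 119 mm over their backs; the gripper's body (75 mm by 177 mm) begins 78 mm behind the grasp point.
Start: joints at [-1.189, 0.3, 1.521, -0, 1.321, -0.067], TCP at [0.239, -0.496, 0.224] pointing down, gripper open.
Joint ranges: [-3.03, 3.03], [-0.79, 2.21], [0.23, 2.52], [-1.04, 4.18], [0, 3.07], [-2.55, 2.55]. Speed limits (rad/s): [2.22, 2.22, 2.57, 3.14, 3.14, 3.14].

## Interface

Orientations are given as [roll, pitch, yaw] about the fixed x, y, z axes, in that order (R = Rz(yaw) Ry(pitch) Rx(roll)).
In Python, from station import get_obs, camera, workorder gives the robot as it stands.
- The arm moves only by the tool play_rows, never from a script. Its argument "motion" is a list that holds one entry, the list of rows, each a list of 7 numbers: the shift along the tool's x, y, z as a fraction of full scale, then the turn, a rotation vector about the tool's x, y, z as a fraction of full scale, then the opening, from -1 (shut) to 1 (fully open). In form: [[[x, y, z, ax, ay, az, grip], ...]]. A call has 1 to 10 rows; each row is the pose to reach, as a shift and turn from the pose commanded when the call began, along the tool's axes at that moment, turning the shorter way round; what a row does not reach only later rows make up. Full scale, the value 1, is 0.25 m for a shift and 2 pi rad for a turn. A row lasts 1/10 s, in which the tool goes at most 50 mm and 8.59 degrees, less where a joint would pass 70% of its speed; a pose out of reach is approached as far as the arm can. A call with a number of a shift or a turn outside -1 to 1 is refused whole. A call with a gripper value outside its range is refused whole. The fingers move at their own pace and stop on an object; "grip_force" is the grip in N (left out, the last holds). Time passes only in rows, so rows that repeat a pose let the fingers close. It gives the time, the measured TCP pose, the force, the opening and the grip force at its end, in the units of the state.
- get_obs(): the state, without advancing time (a new reading comes with each control period).
- camera(name): name is "scene" or "top" or "wrist"; returns a dict with "frame" (480x640x3 uint8, red, green, blue), "z_map" (480x640 float32, m along the optical axis (not along the pixel's ray), 0 where there is no reading), "camera_matrix" (3x3 intrinsics, pixels), "T" (4x4, takes a point from camera to world coordinates); the wrist camera has in their place "T_tool_cam" (4x4, takes a point from camera to tool coordinates, whose origin is the TCP and whose axes are the flange's). Camera axes: x right, y up, looking along -z (the intrinsics and any distortion apply to the point x, -y, -z); pixel columns grow to the right and rows downward; lengths in m; the calibration is good to about 2 mm. A picture is of the moment at which its call begins: read the wrist's pose just before it.
- workorder.hand_in(): hands the job in; it is judged then, once.
The state is a dict: "time_s": time; "qpos": joint angles; "joint_vel": joint speeds; "tau": joint torques, N m; "ee_pos": TCP position; "eef_rot": TCP orientation; "force": force on the tool from outside, world axes, zero at the start; "moment": the same for the moment, N m; "grip_width": finger opening in m; "grip_force": force on a finger pad.
Only numpy, scipy, OpenCV 4.12 (cv2) and the standard library are available. Lean on these libraries where they do the work, as an engineer would, in place of code of your own. Each camera call takes 0.05 s, during which the arm holds its last target. There are 200 camera calls.

## Task

Take the pale-handled knife out of the holding block and slide its blade, in the gripper, fully home into the one empty wooden sheath, so that the row of sheathed knives is complete; then let go. The sheath sits a few millimetres off its socket's centre, so feel for the slot. Keep the push gentle (under 60 N between knife and sheath) and leave the two other knives and the whetstone alone.

Things in the scene. Friction and masses are not known exactly. Their poses are not given: they have to be found in the camera images.
- knife: Knife to sheathe, 110 to 225 g, upright, blade down, pale handle, black ferrule. Origin: centre of the square blade tip (lowest face); z up to the handle, x across the blade's thickness, y across its width to the edge. Blade 4 (x) by 40 (y) by 90 (z); neck z 90 to 102; handle z 102 to 197, 22 (x) by 26, centred at y = -5. Starts in block; either edge direction is right in the sheath.
- block: Fixed wooden holding block, 64 (x) by 90 (y) by 60 high, origin at its underside centre. Vertical slot in its middle, 9 (x) by 48 (y), 50 deep, open at the top; the knife stands loosely in it, tip 10 above the bench.
- socket: Fixed low dark wooden frame filled with cork, 54 (x) by 70 (y) by 32 high, holding the empty sheath. Origin at its underside centre, 12 above the bench; z up. It may be any of the three places in the row; places are 105 apart along its y, and the neighbours' handle tops stand at z = 217.
- mouth (a point): Nominal mouth of the empty sheath: at x = y = 0, z = 110 of the socket, same axes. Pale wooden sheath 28 (x) by 58 (y), upright in the cork; slot open at the top, 6 (x) by 43 (y), in its middle, floor 90 below the mouth. The real sheath is shifted along x by an unreported -7 to +7, different each time: find the slot by touch or sight. It stays put under moderate force.
- knife_a: Bystander: dark-handled knife, same size as knife, already home in its sheath in a neighbouring place. Origin: centre of the blade's tip, z up to the handle; handle top at z = 197.
- knife_b: Bystander: dark-handled knife, same size as knife, already home in its sheath in a neighbouring place. Origin: centre of the blade's tip, z up to the handle; handle top at z = 197.
- whetstone: Bystander: reddish whetstone on a pale wooden base, 68 (x) by 200 (y) by 40 high, lying beyond the row; origin at its underside centre.

How it is judged:
By the outcome, as a careful person would: the job done as asked, in the order asked, and still so for the second after the job is handed in, with the robot touching nothing.
It also fails if it takes over 58 s, if anything falls off the work surface, if the arm or the gripper's body presses on something with over 40 N, if the wrist force passes 120 N, or if a joint passes its speed limit or range.

## Working session

There is one attempt and no reset: what is moved stays moved. The work goes in short steps, Python scripts to look and compute and a tool call to move; the robot and the scene stay as the last step left them, time stands still between calls to the robot, and variables do not carry over. Pictures are saved under pics/ and viewed, at most 10 in all, crops included, and the job is handed in when it is done.

Besides the shell and the picture viewer there is one more tool, called after "Request:" as name(argument=value, ...) on one line, values as JSON. play_rows: Moves the arm, as the interface text tells. Its arguments: {"type":"object","properties":{"motion":{"type":"array"},"grip_force":{"type":"number"}},"required":["motion"]}

```bash
mkdir -p pics; ls; python3 - <<'E'
from station import get_obs,camera
import cv2,numpy as np
o=get_obs();print(o)
for n in("scene","top"):
    c=camera(n);cv2.imwrite(f"pics/{n}.png",c["frame"][...,::-1]);np.savez(f"pics/{n}.npz",**c)
    print(n,c["camera_matrix"],c["T"].round(3),(c["z_map"]>0).mean(), [k for k in c])
E
```

```text
pics
{'time_s': 0.0, 'qpos': array([-1.18861347e+00,  3.00459165e-01,  1.52159372e+00, -2.84357762e-05,
        1.32067544e+00, -6.65973150e-02]), 'joint_vel': array([ 0.00046365, -0.0018149 ,  0.00041241,  0.00035444, -0.00203453,
       -0.00091965]), 'tau': array([ 1.30960820e-03, -5.31807625e+01, -3.52742636e+01,  7.08904839e-02,
        2.43537506e-02, -1.24676853e-04]), 'ee_pos': array([ 0.23852925, -0.49531727,  0.22388751]), 'eef_rot': array([-3.14045766e+00, -4.80950623e-05,  4.48787195e-01]), 'force': array([ 0.00434384, -0.047092  ,  0.10983002]), 'moment': array([ 0.00600068, -0.00417328, -0.03456503]), 'grip_force': 0.0, 'grip_width': 0.09360474476724774}
scene [[484.31718673   0.         319.85238386]
 [  0.         484.31718673 242.05820328]
 [  0.           0.           1.        ]] [[ 0.077 -0.782  0.618  1.279]
 [ 0.997  0.058 -0.051 -0.092]
 [ 0.004  0.62   0.785  0.865]
 [ 0.     0.     0.     1.   ]] 0.9957291666666667 ['frame', 'z_map', 'camera_matrix', 'T']
top [[548.84363921   0.         320.17996219]
 [  0.         548.84363921 244.52449888]
 [  0.           0.           1.        ]] [[-0.021  0.999 -0.041  0.606]
 [-1.    -0.021  0.006 -0.038]
 [ 0.005  0.041  0.999  1.167]
 [ 0.     0.     0.     1.   ]] 0.9960319010416666 ['frame', 'z_map', 'camera_matrix', 'T']
```

View pics/scene.png

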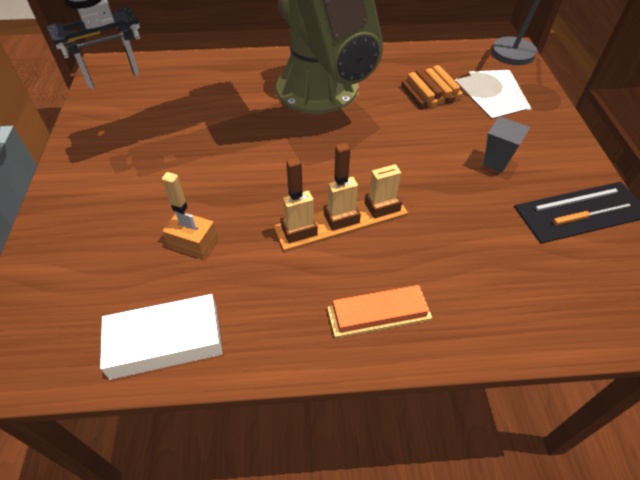

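View pics/top.png

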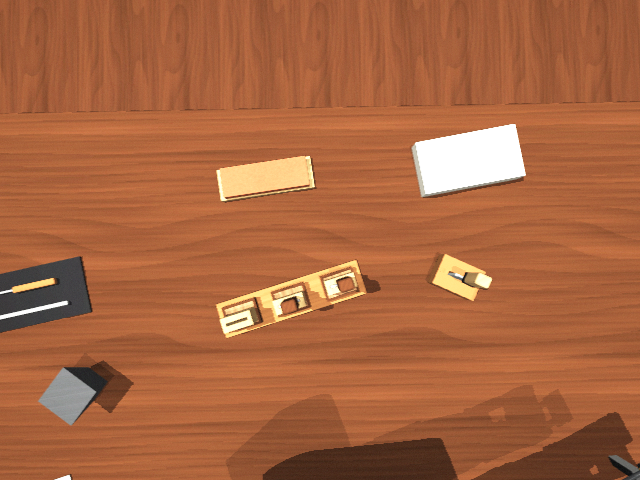

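The empty sheath is the left end of the row in the top view, at about (239,320). The knife is in the block at about (470,278), with its handle top near (483,283). In the scene view the sheath mouth is at (385,172) and the handle top at (172,177).

```bash
cat > h.py <<'E'
import numpy as np,cv2
def cloud(c,T=None):
    T=c["T"] if T is None else T
    K=c["camera_matrix"];z=c["z_map"].astype(float)
    v,u=np.indices(z.shape)
    P=np.stack([(u-K[0,2])/K[0,0]*z,-(v-K[1,2])/K[1,1]*z,-z,np.ones_like(z)],-1)
    W=(P@T.T)[...,:3];W[z==0]=np.nan
    return W
def rect(W,m):
    p=W[m];r=cv2.minAreaRect((p[:,:2]*1000).astype(np.float32))
    return len(p),p.mean(0).round(4),np.round(r[0],1),np.round(r[1],1),round(r[2],2)
E
python3 - <<'E'
from h import *
t=np.load("pics/top.npz");s=np.load("pics/scene.npz")
Wt,Ws=cloud(t),cloud(s)
def box(W,u0,u1,v0,v1):
    m=np.zeros(W.shape[:2],bool);m[v0:v1,u0:u1]=1;return m
for n,W,b in(("top knife",Wt,(425,500,245,305)),("scene knife",Ws,(155,225,165,262)),("top row",Wt,(210,375,255,340)),("scene row",Ws,(270,412,140,245))):
    m=box(W,*b);z=W[...,2]
    h,e=np.histogram(z[m],bins=np.arange(-.01,.27,.01));print(n,dict(zip(e[:-1].round(2),h)))
def show(n,W,b,z0,z1):print(n,z0,rect(W,box(W,*b)&(W[...,2]>z0)&(W[...,2]<z1)))
for n,W,k,r in(("top",Wt,(425,500,245,305),(210,263,290,340)),("scene",Ws,(155,225,165,262),(362,412,160,225))):
    show(n+" block",W,k,.055,.064)
    for a in(.115,.135,.155,.175,.195):show(n+" handle",W,k,a,a+.02)
    show(n+" mouth",W,r,.116,.128)
    show(n+" socket",W,r,.038,.048)
E
python3 - <<'E'
import cv2,numpy as np
t=np.load("pics/top.npz")["frame"];s=np.load("pics/scene.npz")["frame"]
f=lambda im,u,v,w,h:cv2.resize(im[v:v+h,u:u+w],(400,300),interpolation=cv2.INTER_CUBIC)
o=np.vstack([np.hstack([f(t,428,245,80,60),f(t,205,285,80,60)]),np.hstack([f(s,140,170,120,90),f(s,345,155,80,60)])])
cv2.imwrite("pics/crop.png",o[...,::-1])
E
```

```text
top knife {np.float64(-0.01): np.int64(1606), np.float64(0.0): np.int64(1148), np.float64(0.01): np.int64(37), np.float64(0.02): np.int64(42), np.float64(0.03): np.int64(44), np.float64(0.04): np.int64(58), np.float64(0.05): np.int64(677), np.float64(0.06): np.int64(460), np.float64(0.07): np.int64(6), np.float64(0.08): np.int64(6), np.float64(0.09): np.int64(20), np.float64(0.1): np.int64(6), np.float64(0.11): np.int64(12), np.float64(0.12): np.int64(21), np.float64(0.13): np.int64(13), np.float64(0.14): np.int64(19), np.float64(0.15): np.int64(26), np.float64(0.16): np.int64(20), np.float64(0.17): np.int64(22), np.float64(0.18): np.int64(26), np.float64(0.19): np.int64(21), np.float64(0.2): np.int64(186), np.float64(0.21): np.int64(4), np.float64(0.22): np.int64(0), np.float64(0.23): np.int64(0), np.float64(0.24): np.int64(0), np.float64(0.25): np.int64(0), np.float64(0.26): np.int64(0)}
scene knife {np.float64(-0.01): np.int64(2765), np.float64(0.0): np.int64(1714), np.float64(0.01): np.int64(142), np.float64(0.02): np.int64(150), np.float64(0.03): np.int64(144), np.float64(0.04):
[... 3627 characters left out ...]
 array([17.4, 31.3]), 15.63)
scene handle 0.135 (112, array([ 0.5851, -0.3259,  0.1453]), array([ 584.9, -326.8]), array([16.1, 31. ]), 11.42)
scene handle 0.155 (113, array([ 0.5851, -0.3259,  0.1653]), array([ 584.9, -327.5]), array([18.9, 31.7]), 9.63)
scene handle 0.175 (127, array([ 0.5852, -0.326 ,  0.1851]), array([ 584.6, -326.6]), array([19.1, 31. ]), 14.44)
scene handle 0.195 (161, array([ 0.581 , -0.327 ,  0.2037]), array([ 578.3, -327.9]), array([26.3, 25. ]), 60.48)
scene mouth 0.116 (277, array([0.5083, 0.1168, 0.1207]), array([507.3, 117.2]), array([32. , 59.1]), 16.06)
scene socket 0.038 (308, array([0.5257, 0.1169, 0.0426]), array([512.8, 118.9]), array([56.4, 71.1]), 16.65)
```

View pics/crop.png

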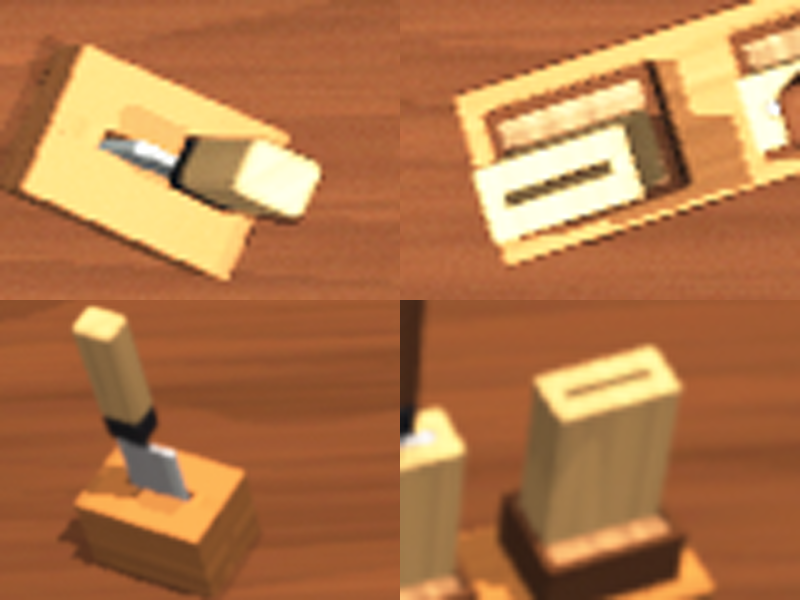

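Both views agree:
- **Block:** centre about (580, -323), y axis at 65°, knife upright.
- **Sheath mouth:** about (506, 117, 121.5), slot direction about 106°. It is shifted about -5 along x from the socket centre.

I'll move above the knife and refine with the wrist camera.

```bash
cat >> h.py <<'E'
from scipy.spatial.transform import Rotation as R
def go(x,y,z,yaw):
    from station import get_obs
    o=get_obs();A=R.from_euler('xyz',o["eef_rot"]);B=R.from_euler('xyz',[np.pi,0,np.radians(yaw)])
    print("at",o["ee_pos"].round(4),np.degrees(o["eef_rot"]).round(2),"t",round(o["time_s"],2),"F",o["force"].round(1))
    print("row",(A.inv().apply(np.array([x,y,z])-o["ee_pos"])/.25).round(4),((A.inv()*B).as_rotvec()/2/np.pi).round(4))
E
python3 -c "
from h import *
go(.577,-.327,.32,65)"
```

```text
at [ 0.2385 -0.4953  0.2239] [-179.94   -0.     25.71] t 0.1 F [-0.2  0.2  0.1]
row [ 1.5119 -0.0196 -0.3841] [-2.000e-04 -1.000e-04 -1.091e-01]
```

Request:
play_rows(motion=[[[0.05,0,-0.2,0,0,0,1],[0.2,0,-0.38,0,0,-0.02,1],[0.4,-0.005,-0.384,0,0,-0.04,1],[0.6,-0.01,-0.384,0,0,-0.06,1],[0.8,-0.013,-0.384,0,0,-0.08,1],[1,-0.013,-0.384,0,0,-0.1,1],[1,-0.013,-0.384,0,0,-0.109,1],[1,-0.013,-0.384,0,0,-0.109,1]]])

```text
time_s: 0.9
ee_pos: [0.4636, -0.3831, 0.3197]
eef_rot: [-3.14, -0.0, 1.137]
force: [0.1, -0.9, 0.1]
grip_width: 0.0938
grip_force: 0.0
```

```bash
python3 -c "
from h import *
go(.577,-.327,.32,65)"
```

```text
at [ 0.4636 -0.3831  0.3197] [-1.7993e+02 -2.0000e-02  6.5150e+01] t 0.9 F [ 0.1 -0.9  0.1]
row [ 0.3942  0.3172 -0.0016] [-0.0002 -0.0001  0.0004]
```

Request:
play_rows(motion=[[[0.14,0.11,0,0,0,0,1],[0.28,0.22,0,0,0,0,1],[0.394,0.317,0,0,0,0,1],[0.394,0.317,0,0,0,0,1],[0.394,0.317,0,0,0,0,1],[0.394,0.317,0,0,0,0,1]]])

```text
time_s: 1.5
ee_pos: [0.5747, -0.3296, 0.3206]
eef_rot: [-3.142, 0.0, 1.131]
force: [-0.2, -1.0, -0.1]
grip_width: 0.0942
grip_force: 0.0
```

```bash
python3 - <<'E'
from h import *
from station import get_obs,camera
o=get_obs();c=camera("wrist");T=np.eye(4);T[:3,:3]=R.from_euler('xyz',o["eef_rot"]).as_matrix();T[:3,3]=o["ee_pos"]
W=cloud(c,T@c["T_tool_cam"]);print(c["T_tool_cam"].round(3))
cv2.imwrite("pics/w1.png",c["frame"][...,::-1])
r=np.hypot(W[...,0]-.577,W[...,1]+.327)
for a in(.055,.115,.14,.165,.195):print(a,rect(W,(r<(.07 if a<.1 else .03))&(W[...,2]>a)&(W[...,2]<a+.025-(.015 if a<.1 else 0))))
go(.577,-.327,.172,65)
E
```

```text
[[ 0.001  0.972  0.234  0.067]
 [ 1.    -0.001  0.    -0.   ]
 [ 0.     0.234 -0.972 -0.161]
 [ 0.     0.     0.     1.   ]]
0.055 (4425, array([ 0.5817, -0.3147,  0.0606]), array([ 577.9, -322.3]), array([90.2, 64.1]), 64.84)
0.115 (104, array([ 0.5807, -0.316 ,  0.127 ]), array([ 580.3, -316.8]), array([ 3.5, 21.6]), 62.75)
0.14 (134, array([ 0.5807, -0.3157,  0.1529]), array([ 580.1, -317. ]), array([ 4.3, 21.9]), 64.35)
0.165 (173, array([ 0.5807, -0.3157,  0.1778]), array([ 580.3, -317. ]), array([ 4.1, 21.8]), 63.96)
0.195 (1330, array([ 0.576 , -0.3262,  0.2066]), array([ 575.6, -327.1]), array([26.1, 21.5]), 64.95)
at [ 0.5747 -0.3296  0.3208] [1.7998e+02 1.0000e-02 6.4810e+01] t 1.55 F [-0.1 -0.4 -0.3]
row [0.0134 0.0036 0.5953] [ 0.      0.     -0.0005]
```

View pics/w1.png

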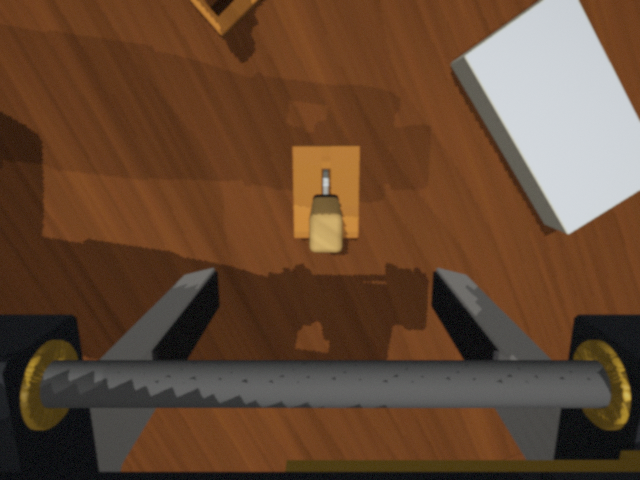

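The wrist view shows the handle top at (326,230), midway between the jaws and square to them. The block is below it at (326,190). I'll descend and grip.

Request:
play_rows(motion=[[[0.0115,0,0.15,0,0,0,1],[0.0115,0,0.3,0,0,0,1],[0.0115,0,0.45,0,0,0,1],[0.0115,0,0.54,0,0,0,1],[0.0115,0,0.59,0,0,0,1],[0.0115,0,0.595,0,0,0,1],[0.0115,0,0.595,0,0,0,0],[0.0115,0,0.595,0,0,0,-1],[0.0115,0,0.595,0,0,0,-1],[0.0115,0,0.595,0,0,0,-1]]], grip_force=30)

```text
time_s: 2.55
ee_pos: [0.5773, -0.3259, 0.1725]
eef_rot: [3.141, 0.0, 1.134]
force: [-0.4, 0.3, 0.4]
grip_width: 0.0652
grip_force: 0.0
```

Request:
play_rows(motion=[[[0,0,0,0,0,0,-1],[0,0,0,0,0,0,-1],[0,0,0,0,0,0,-1],[0,0,0,0,0,0,-1],[0,0,0,0,0,0,-1]]])

```text
time_s: 3.05
ee_pos: [0.5772, -0.3258, 0.1717]
eef_rot: [-3.142, -0.0, 1.134]
force: [0.2, 0.4, -1.2]
grip_width: 0.0254
grip_force: 0.0
```

Request:
play_rows(motion=[[[0,0,0,0,0,0,-1],[0,0,0,0,0,0,-1],[0,0,0,0,0,0,-1],[0,0,0,0,0,0,-1]]], grip_force=40)

```text
time_s: 3.45
ee_pos: [0.5772, -0.3258, 0.1716]
eef_rot: [-3.142, 0.0, 1.134]
force: [1.0, 0.8, -0.1]
grip_width: 0.0216
grip_force: 40.0
```

Request:
play_rows(motion=[[[0,0,-0.04,0,0,0,-1],[0,0,-0.12,0,0,0,-1],[0,0,-0.22,0,0,0,-1],[0,0,-0.34,0,0,0,-1],[0,0,-0.46,0,0,0,-1],[0,0,-0.54,0,0,0,-1],[0,0,-0.6,0,0,0,-1],[0,0,-0.6,0,0,0,-1],[0,0,-0.6,0,0,0,-1]]])

```text
time_s: 4.35
ee_pos: [0.5771, -0.3258, 0.3214]
eef_rot: [-3.141, -0.0, 1.134]
force: [0.5, 0.8, -1.5]
grip_width: 0.0217
grip_force: 40.0
```

```bash
python3 -c "
from h import *
go(.53,.03,.35,106)"
```

```text
at [ 0.5771 -0.3258  0.3214] [-179.99   -0.     64.96] t 4.35 F [ 0.5  0.8 -1.5]
row [ 1.2095 -0.7731 -0.1142] [-0.    -0.    -0.114]
```

Request:
play_rows(motion=[[[0,0,-0.15,0,0,0,-1],[0,0,-0.3,0,0,0,-1],[0,0,-0.394,0,0,-0.01,-1],[0.15,-0.1,-0.394,0,0,-0.03,-1],[0.3,-0.2,-0.394,0,0,-0.05,-1],[0.45,-0.3,-0.394,0,0,-0.07,-1],[0.6,-0.4,-0.394,0,0,-0.09,-1],[0.75,-0.5,-0.394,0,0,-0.105,-1],[0.9,-0.58,-0.394,0,0,-0.114,-1],[0.9,-0.58,-0.394,0,0,-0.114,-1]]])

```text
time_s: 5.35
ee_pos: [0.5405, -0.0566, 0.4199]
eef_rot: [-3.141, -0.001, 1.856]
force: [0.0, -0.2, -1.1]
grip_width: 0.0219
grip_force: 40.0
```

```bash
python3 -c "
from h import *
go(.523,.059,.42,106)"
```

```text
at [ 0.5405 -0.0566  0.4199] [-1.7999e+02 -5.0000e-02  1.0636e+02] t 5.35 F [ 0.  -0.2 -1.1]
row [ 4.634e-01  6.290e-02 -1.000e-04] [-0.     -0.0001  0.001 ]
```

Request:
play_rows(motion=[[[0.15,0.02,0,0,0,0,-1],[0.3,0.04,0,0,0,0,-1],[0.42,0.06,0,0,0,0,-1],[0.463,0.063,0,0,0,0,-1],[0.463,0.063,0,0,0,0,-1],[0.463,0.063,0,0,0,0,-1],[0.463,0.063,0,0,0,0,-1]]])

```text
time_s: 6.05
ee_pos: [0.5246, 0.0538, 0.4199]
eef_rot: [-3.141, 0.0, 1.848]
force: [0.5, -0.4, -1.6]
grip_width: 0.022
grip_force: 40.0
```

```bash
python3 - <<'E'
from h import *
from station import get_obs,camera
o=get_obs();c=camera("wrist");T=np.eye(4);T[:3,:3]=R.from_euler('xyz',o["eef_rot"]).as_matrix();T[:3,3]=o["ee_pos"]
X=T@c["T_tool_cam"];W=cloud(c,X);np.savez("pics/w2.npz",**c,X=X)
cv2.imwrite("pics/w2.png",c["frame"][...,::-1])
r=np.hypot(W[...,0]-.506,W[...,1]-.117)
print(rect(W,(r<.05)&(abs(W[...,2]-.122)<.006)))
print(rect(W,(r<.06)&(abs(W[...,2]-.044)<.004)))
# knife pts in tool coords: blade and handle
P=(W-T[:3,3])@T[:3,:3]
m=(np.hypot(P[...,0],P[...,1])<.05)
for a,b in((.02,.05),(.07,.1),(.1,.13),(.13,.17)):
    q=P[m&(P[...,2]>a)&(P[...,2]<b)]
    if len(q):print(a,len(q),q.min(0).round(4),q.max(0).round(4),np.median(q,0).round(4))
go(.506,.117,.42,106)
E
```

```text
(1336, array([0.5043, 0.1186, 0.1227]), array([504.1, 118.1]), array([27.9, 57.6]), 16.32)
(1057, array([0.5165, 0.1226, 0.0438]), array([509. , 119.5]), array([53.3, 69.8]), 16.62)
0.02 750 [ 0.0071 -0.0116  0.02  ] [0.0118 0.0104 0.0498] [ 0.0108 -0.0008  0.0328]
0.07 283 [ 0.0069 -0.0028  0.07  ] [0.0231 0.0014 0.0997] [ 0.0174 -0.0009  0.0712]
0.1 47 [ 0.0225 -0.0029  0.1002] [0.023  0.0015 0.1282] [ 0.0229 -0.001   0.1142]
0.13 36 [ 0.0227 -0.0026  0.1306] [0.0231 0.0011 0.1574] [ 0.0229 -0.0007  0.1435]
at [0.5245 0.0539 0.42  ] [-179.98    0.    105.91] t 6.1 F [ 0.9  0.6 -2.2]
row [ 2.632e-01 -2.100e-03 -2.000e-04] [-0.0001  0.     -0.0003]
```

View pics/w2.png

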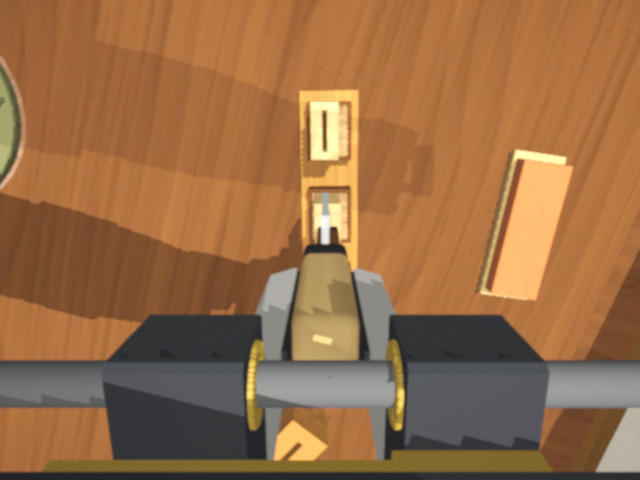

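The wrist view shows the empty slot at (324,130) and the blade end at (325,195), well aligned. I'll go to a hover above the mouth.

```bash
python3 -c "
from h import *
go(.5057,.1154,.296,106.3)"
```

```text
at [0.5245 0.0539 0.42  ] [-179.98    0.    105.91] t 6.1 F [ 0.9  0.6 -2.2]
row [ 0.2574 -0.0048  0.4958] [-0.0001  0.     -0.0011]
```

Request:
play_rows(motion=[[[0.12,-0.002,0,0,0,0,-1],[0.22,-0.004,0,0,0,-0.001,-1],[0.257,-0.005,0.05,0,0,-0.001,-1],[0.257,-0.005,0.15,0,0,-0.001,-1],[0.257,-0.005,0.27,0,0,-0.001,-1],[0.257,-0.005,0.38,0,0,-0.001,-1],[0.257,-0.005,0.45,0,0,-0.001,-1],[0.257,-0.005,0.48,0,0,-0.001,-1],[0.257,-0.005,0.496,0,0,-0.001,-1],[0.257,-0.005,0.496,0,0,-0.001,-1]]])

```text
time_s: 7.1
ee_pos: [0.5056, 0.1161, 0.2965]
eef_rot: [3.141, 0.0, 1.856]
force: [-0.3, -0.5, -0.4]
grip_width: 0.0218
grip_force: 40.0
```

Request:
play_rows(motion=[[[0,0,0,0,0,0,-1],[0,0,0,0,0,0,-1],[0,0,0,0,0,0,-1]]])

```text
time_s: 7.4
ee_pos: [0.5055, 0.1164, 0.2967]
eef_rot: [3.141, 0.0, 1.856]
force: [-0.2, -0.3, -0.9]
grip_width: 0.0218
grip_force: 40.0
```

```bash
cat > look.py <<'E'
from h import *
from station import get_obs,camera
import sys
o=get_obs();c=camera("wrist");T=np.eye(4);T[:3,:3]=R.from_euler('xyz',o["eef_rot"]).as_matrix();T[:3,3]=o["ee_pos"]
W=cloud(c,T@c["T_tool_cam"])
P=(W-T[:3,3])@T[:3,:3]
mz=T[2,3]-.1222
q=P[(abs(P[...,2]-mz)<.006)&(abs(P[...,0])<.06)&(abs(P[...,1])<.03)&(P[...,0]>.026)]
print("sheath tool",len(q),q.min(0).round(4),q.max(0).round(4),(1000*(q[:,1].min()+q[:,1].max())/2).round(2))
b=P[(P[...,2]>.075)&(P[...,2]<mz-.01)&(abs(P[...,0]-.02)<.006)&(abs(P[...,1])<.012)]
for lo in(.075,.1,.12,.14):
    k=b[(b[:,2]>lo)&(b[:,2]<lo+.02)]
    if len(k):print("blade",lo,len(k),k.min(0).round(4),k.max(0).round(4),(k[:,1].mean()*1000).round(2))
s=cv2.resize(c["frame"][100:280,240:400],(711,800)[:2] and (533,600),interpolation=cv2.INTER_CUBIC)
cv2.imwrite(sys.argv[1],s[...,::-1])
go(.5057,.1154,.296,106.3)
E
python3 look.py pics/w3.png
```

```text
sheath tool 250 [ 0.026  -0.0144  0.1717] [0.0312 0.0129 0.1779] -0.76
blade 0.075 48 [ 0.0226 -0.0027  0.0752] [0.0231 0.0014 0.0926] -0.66
blade 0.1 36 [ 0.0225 -0.0029  0.1003] [0.0231 0.0009 0.119 ] -0.93
blade 0.12 26 [ 0.0227 -0.0025  0.1224] [0.0231 0.001  0.14  ] -0.76
blade 0.14 22 [ 0.0227 -0.0026  0.1406] [0.0231 0.0011 0.1564] -0.66
at [0.5055 0.1164 0.2966] [179.97   0.   106.36] t 7.45 F [ 0.2 -0.2 -0.7]
row [-0.0042 -0.0003  0.0022] [0.0001 0.     0.0002]
```

View pics/w3.png

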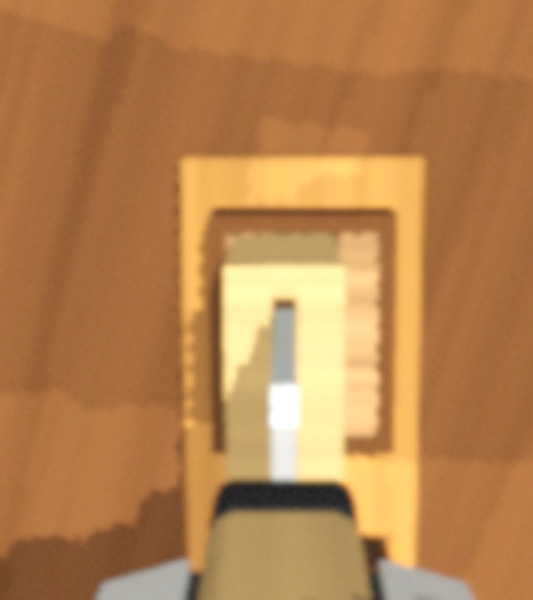

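The blade sits in the slot's line in this view, with the blade centre at -0.75 mm and the sheath centre at -0.76 mm in tool y. I'll descend gently.

Request:
play_rows(motion=[[[-0.0025,0,0.015,0,0,0,-1],[-0.0025,0,0.03,0,0,0,-1],[-0.0025,0,0.04,0,0,0,-1],[-0.0025,0,0.05,0,0,0,-1],[-0.0025,0,0.06,0,0,0,-1],[-0.0025,0,0.068,0,0,0,-1],[-0.0025,0,0.068,0,0,0,-1]]])

```text
time_s: 8.15
ee_pos: [0.5055, 0.1158, 0.2789]
eef_rot: [-3.141, -0.0, 1.856]
force: [0.1, 1.0, -1.4]
grip_width: 0.0217
grip_force: 40.0
```

The tip is about 5 mm inside with no contact force.

Request:
play_rows(motion=[[[0,0,0.012,0,0,0,-1],[0,0,0.024,0,0,0,-1],[0,0,0.036,0,0,0,-1],[0,0,0.048,0,0,0,-1],[0,0,0.06,0,0,0,-1],[0,0,0.072,0,0,0,-1],[0,0,0.084,0,0,0,-1],[0,0,0.096,0,0,0,-1],[0,0,0.1,0,0,0,-1]]])

```text
time_s: 9.05
ee_pos: [0.5055, 0.1158, 0.2538]
eef_rot: [-3.141, -0.0, 1.856]
force: [0.2, -0.1, -1.0]
grip_width: 0.0217
grip_force: 40.0
```

Request:
play_rows(motion=[[[0,0,0.018,0,0,0,-1],[0,0,0.036,0,0,0,-1],[0,0,0.054,0,0,0,-1],[0,0,0.072,0,0,0,-1],[0,0,0.09,0,0,0,-1],[0,0,0.108,0,0,0,-1],[0,0,0.126,0,0,0,-1],[0,0,0.144,0,0,0,-1],[0,0,0.16,0,0,0,-1],[0,0,0.16,0,0,0,-1]]])

```text
time_s: 10.05
ee_pos: [0.5054, 0.1158, 0.2136]
eef_rot: [-3.141, -0.0, 1.856]
force: [-0.2, 0.2, -1.3]
grip_width: 0.0218
grip_force: 40.0
```

Request:
play_rows(motion=[[[0,0,0.014,0,0,0,-1],[0,0,0.028,0,0,0,-1],[0,0,0.04,0,0,0,-1],[0,0,0.05,0,0,0,-1],[0,0,0.058,0,0,0,-1],[0,0,0.064,0,0,0,-1],[0,0,0.07,0,0,0,-1],[0,0,0.074,0,0,0,-1],[0,0,0.074,0,0,0,-1]]])

```text
time_s: 10.95
ee_pos: [0.5055, 0.1158, 0.1956]
eef_rot: [-3.141, -0.0, 1.856]
force: [1.0, 0.8, -1.4]
grip_width: 0.0218
grip_force: 40.0
```

Now small steps until the floor is felt.

Request:
play_rows(motion=[[[0,0,0.002,0,0,0,-1],[0,0,0.004,0,0,0,-1],[0,0,0.006,0,0,0,-1],[0,0,0.007,0,0,0,-1],[0,0,0.007,0,0,0,-1]]])

```text
time_s: 11.45
ee_pos: [0.5056, 0.1158, 0.1939]
eef_rot: [3.142, 0.0, 1.856]
force: [0.5, -0.1, -1.0]
grip_width: 0.0217
grip_force: 40.0
```

Request:
play_rows(motion=[[[0,0,0.001,0,0,0,-1],[0,0,0.002,0,0,0,-1],[0,0,0.003,0,0,0,-1],[0,0,0.003,0,0,0,-1]]])

```text
time_s: 11.85
ee_pos: [0.5056, 0.1158, 0.1936]
eef_rot: [3.141, 0.0, 1.856]
force: [-1.5, -1.3, 5.4]
grip_width: 0.0219
grip_force: 40.0
```

The floor is felt at z = 0.1936, as predicted, with about 6 N. I'll release and retreat.

Request:
play_rows(motion=[[[0,0,0.001,0,0,0,0],[0,0,0.001,0,0,0,0.3],[0,0,0.001,0,0,0,0.3],[0,0,0.001,0,0,0,0.3],[0,0,0.001,0,0,0,0.3],[0,0,0.001,0,0,0,0.3]]])

```text
time_s: 12.45
ee_pos: [0.5056, 0.1158, 0.1929]
eef_rot: [-3.142, -0.0, 1.856]
force: [-0.1, -0.1, 0.4]
grip_width: 0.0612
grip_force: 0.0
```

Request:
play_rows(motion=[[[0,0,-0.04,0,0,0,0.3],[0,0,-0.12,0,0,0,0.3],[0,0,-0.22,0,0,0,0.3],[0,0,-0.32,0,0,0,0.3],[0,0,-0.42,0,0,0,0.3],[0,0,-0.5,0,0,0,0.3],[0,0,-0.56,0,0,0,0.3],[0,0,-0.6,0,0,0,0.3],[0,0,-0.6,0,0,0,0.3]]])

```text
time_s: 13.35
ee_pos: [0.5058, 0.1158, 0.3444]
eef_rot: [3.139, 0.0, 1.856]
force: [0.0, 0.8, 0.2]
grip_width: 0.061
grip_force: 0.0
```

```bash
python3 - <<'E'
from h import *
from station import get_obs,camera
c=camera("scene");W=cloud(c)
cv2.imwrite("pics/end.png",cv2.resize(c["frame"][90:270,250:450],(666,600))[...,::-1])
z=W[...,2]
for n,(x,y) in dict(new=(.506,.113),mid=(.535,.015),far=(.562,-.085)).items():
    m=(np.hypot(W[...,0]-x,W[...,1]-y)<.03)&(z>.14)&(z<.25);q=W[m]
    print(n,len(q),"top",np.percentile(q[:,2],98).round(4) if len(q) else None,q[q[:,2]<.17].mean(0).round(4),q[q[:,2]>.2].mean(0).round(4))
o=get_obs();print(o["ee_pos"],o["force"],o["grip_width"])
E
```

```text
new 552 top 0.2299 [0.5159 0.1107 0.1554] [0.5144 0.111  0.2184]
mid 555 top 0.2297 [0.5488 0.0114 0.1554] [0.546  0.0118 0.2192]
far 553 top 0.2295 [ 0.5844 -0.0869  0.1554] [ 0.5815 -0.0866  0.2191]
[0.50558578 0.11583189 0.34318758] [-0.19001279  0.4854656  -0.1540847 ] 0.06080489159531356
```

View pics/end.png

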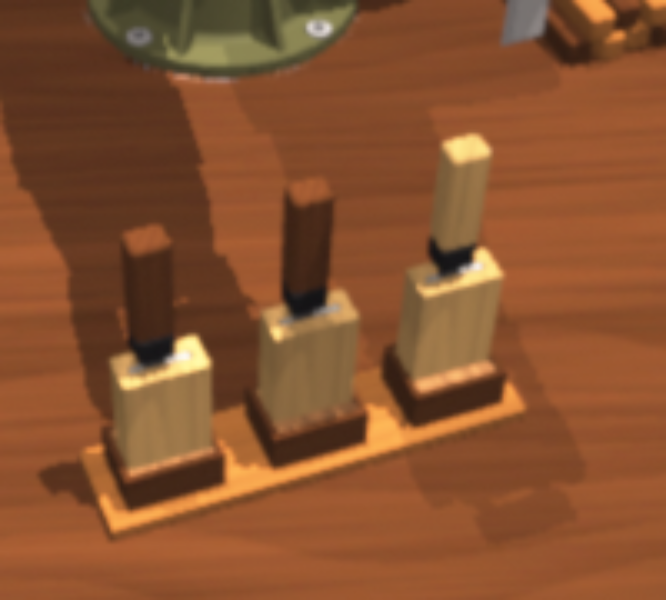

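The pale handle top, at (465,148) in the crop, stands level with its neighbours at 0.2299 m against 0.2297 and 0.2295 m. The knife is home, the row is complete and the arm is clear.

```bash
python3 -c "
from station import workorder
print(workorder.hand_in())"
```

```text
the job is handed in; nothing more can be done
None
```

The pale-handled knife is fully home in the empty sheath and released. The last force reading was about 6 N at the floor, the row is complete, and the job was handed in at about 13.4 s.

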